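Refit the filter cover of the desktop gas generator

TASK

The filter in the gas generator has just been changed and the filter tub in the top of the machine is still open: fetch the cover from the table, hook its two tabs under the lip on the side of the tub nearest the robot with the cover tilted, then swing it down and press its far edge until the catch clicks and the cover sits flush. The tub has been clamped back a few millimetres to or fro of its usual place, so feel for the lip; do not force the cover, and leave everything else on the table where it is.

Things in the scene. Friction and masses are not known exactly. Their poses are not given: they have to be found in the camera images.
- machine: Desktop gas generator, fixed: silver case 224 (x) x 340 (y) x 150 mm high, -x face towards the robot, turned a little differently each time; black control panel on its +y half (parts up to 20 mm above the case), on the -y half a washable plastic filter tub, open on top. A bottle 200 mm high hangs on the +x face on the panel's side. Origin: centre of its underside, z up
- hatch_seat (a point): Point of the machine (same axes) where the cover's origin lies when fully home, axes along the machine's, if the tub stands in its usual place: the tub (and with it lip, ledges, catch, closed cover) may stand up to 8 mm towards +x or -x of this, unreported; it is clamped there. (0, -80, 128) mm from the machine's origin. Ledges 14 mm wide at this level along both y sides carry the cover's feet
- lip_edge (a point): Middle of the top edge of the lip, tub in its usual place (really up to 8 mm nearer or farther along x: feel for it): (-45, 0, 22) mm from hatch_seat, same axes, 150 mm above the table. The lip is the tub's flat rim, 4 mm thick, straight along y, an empty pocket below it 17 mm back and 45 mm down. From its edge the tub's opening reaches 93 mm to +x and 62 mm to either side in y
- catch (a joint): Spring catch on the well's +x side, opposite the lip: a steel roller 10 mm thick, 26 mm long, centred 9.5 mm above hatch_seat and standing 4.5 mm into the opening. Value: how far it is pushed back to +x, m; 0 = fully out. It yields 3 to 4 mm as the cover's bead passes, then springs out above the bead; this takes about 10 N pressed on the cover's catch edge, its weight alone is not enough
- cover: Loose filter cover, 180 g (may vary by a third), resting on its feet on the table left or right of the machine: grey plate 90 (x) x 120 (y) x 4 mm, top face 22 mm above the origin, black grip fin on top. Origin: centre, level with the feet (at table height), z up; x points from the tab edge (-45 mm) to the catch edge (+45 mm). Foot webs 18 mm deep run along x under y = -54 and +54 mm
- cover_grip (a point): Top centre of the cover's grip fin (0, 0, 48 mm in the cover's frame; same axes). The fin is 12 mm thick (x), 60 mm long (y) and stands 26 mm above the plate
- cover_tabs (a point): Midway between the tips of the cover's two steel tabs, at half their thickness: (-57, 0, 13.8) mm in the cover's frame, same axes. The tabs lie at y = -35 and +35 mm, 20 mm wide, 4 mm thick, stick out 12 mm beyond the plate's edge, their top face 6.2 mm below the plate's top. Once hooked the cover leans on the catch, raised about 9 degrees, until pressed home
- cover_press (a point): On the plate's top near the catch edge, where to press it home: (34, 0, 22) mm in the cover's frame, same axes. Below this edge hangs a tongue 30 mm long (y), outer face at x = +42 mm, ending in a bead 7 mm thick that reaches x = +45.5 mm, centred 3.5 mm above the cover's origin
- old_filter: Bystander: the dirty filter just taken out, a grey frame with brown pleats, 94 x 92 x 16 mm, no handle or tabs, flat on the table, on the other side of the machine from the cover; origin at the centre of its underside
- shaker: Bystander: drinks shaker, clear with a white foot and grey lid, 88 mm across, 240 mm high; origin at the centre of its underside
- soap_pump: Bystander: white pump bottle, 64 mm across, 171 mm high; origin at the centre of its underside
- screwdriver: Bystander: screwdriver 150 mm long lying flat along its x; origin at the middle of its underside
- mug: Bystander: white mug, 80 mm across, 92 mm high, handle on +y; origin at the centre of its underside
- tee_fitting: Bystander: white plastic tube tee, 64 mm long, 18 mm high, lying flat; origin under its middle
- filter_carton: Bystander: small cardboard box, 110 x 100 x 45 mm; origin at the centre of its underside
Mind the look-alikes: they are no part of the job. Of the things shaped like the cover, the grey one is meant.

How it is judged:
By the outcome, as a careful person would: the job done as asked, in the order asked, and still so for the second after the job is handed in, with the robot touching nothing.
It also fails if it takes over 51 s, if anything falls off the work surface, if the arm or the gripper's body presses on something with over 40 N, if the wrist force passes 120 N, or if a joint passes its speed limit or range.

ROBOT

A 6-joint arm with a two-finger parallel gripper is mounted at the origin on the work surface. World frame = base frame: x ahead of the robot, y to its left, z up, the work surface at z = 0. Lengths are in m, angles in degrees, forces in N, time in s.
With the tool pointing down it reaches from about 0.35 to 0.8 m from the base axis. Payload 7.3 kg.
Tool frame: the origin (TCP) lies on the centre line of the jaws, within the pads' length; the fingertips stand 25 mm ahead of it and the grasp point (between the pads) lies 6 mm ahead of it; y points along the fingers, z is the direction in which the jaws open and shut, and the axes are right-handed (so a half turn about y gives the same grasp; the last joint's range is limited). The gripper opens to 85 mm and grips with 20 to 120 N. Pads are 22 mm wide; open, the fingers measure 114 mm over their backs; the gripper's body (76 mm by 85 mm) begins 54 mm behind the grasp point. The pads swing forward as they close: fully open they stand 13 mm farther back than shut.
Start: joints at [-82.449, 19.595, 87.324, -0, 73.075, -8.365], TCP at [0.144, -0.505, 0.256] pointing down, gripper open.
Joint ranges: [-145.02, 145.02], [-44.19, 115.74], [2.07, 154.8], [-57.11, 237.11], [16.16, 152.29], [-177.93, 177.93]. Speed limits (degrees/s): [147.25, 147.25, 180, 180, 180, 180].

INTERFACE

Orientations are given as a 3x3 rotation matrix whose columns are the frame's x, y, z axes.
In Python, from bench import bot, eyes gives the robot as it stands.
- The arm moves only by the shell command python3 -m pendant 'ROWS' [FORCE]. ROWS is JSON, a list of rows, each an object of numbers: "rx", "ry", "rz": the turn, a rotation vector about the tool's x, y, z in units of 5 degrees (1.0 is 5 degrees); "tx", "ty", "tz": the shift along the tool's x, y, z in units of 50 mm (1.0 is 50 mm); "fingers": the opening, from 0 (shut) to 1 (fully open). In form: [{"rx": .., "ry": .., "rz": .., "tx": .., "ty": .., "tz": .., "fingers": ..}, ...]. A call has 1 to 8 rows; each row shifts and turns the commanded pose from where the row before left it, along the tool's axes as they then stand; what a row does not reach is not made up. A row lasts 1/8 s, in which the tool goes at most 62.5 mm and 10.7 degrees, less where a joint would pass 70% of its speed; a pose out of reach is approached as far as the arm can. A call with a number of a shift or a turn outside -1 to 1 is refused whole. A call with a gripper value outside its range is refused whole. The fingers move at their own pace and stop on an object; FORCE is the grip in N (left out, the last holds). Time passes only in rows, so rows that do not move let the fingers close. It gives the time, the measured TCP pose, the force and the opening at its end, in the units of the state.
- bot.get_state(): the state, without advancing time (a new reading comes with each control period).
- eyes.grab_frame(name): name is "scene" or "side" or "wrist"; returns the picture (480x640x3 uint8, red, green, blue); there is no depth.
- eyes.camera_params(name): a dict with "fx", "fy", "cx", "cy" (pixels), "T" (4x4, takes a point from camera to world coordinates); the wrist camera has in their place "mount" (4x4, takes a point from camera to tool coordinates, whose origin is the TCP and whose axes are the tool frame's). Camera axes: x right, y up, looking along -z (the intrinsics and any distortion apply to the point x, -y, -z); pixel columns grow to the right and rows downward; lengths in m; the calibration is good to about 2 mm. The wrist camera is an equidistant fisheye: a pixel r from the principal point sees the ray r / f radians off the axis. A picture is of the moment at which its call begins: read the wrist's pose just before it. camera_params takes no time and is no camera call.
- bot.finish_job(): hands the job in, once; it reports no verdict.
The state is a dict: "time_s": time; "joint_positions": joint angles; "qd": joint speeds; "tau": joint torques, N m; "ee_pos": TCP position; "tcp_rot": TCP orientation; "ft_force": force on the tool from outside, world axes, zero at the start; "moment": the same for the moment, N m; "grip_width": opening from 0.0 (shut) to 1.0 (fully open).
Only numpy, scipy, OpenCV 4.12 (cv2) and the standard library are available. Lean on these libraries where they do the work, as an engineer would, in place of code of your own. Each camera call takes 0.05 s, during which the arm holds its last target. There are 200 camera calls.

## Working session

There is one attempt and no reset: what is moved stays moved. The work goes in short steps, Python scripts to look and compute and a shell command to move; the robot and the scene stay as the last step left them, time stands still between calls to the robot, and variables do not carry over. Pictures are saved under pics/ and viewed, about 8 in all and at most 12, crops included, and the job is handed in when it is done.

```bash
mkdir -p pics; ls; python3 - <<'E'
from bench import bot,eyes
import cv2,numpy as np
s=bot.get_state();print(s)
for n in("scene","side","wrist"):
    p=eyes.camera_params(n);print(n,{k:np.round(v,4).tolist() for k,v in p.items() if not isinstance(v,str)})
    cv2.imwrite(f"pics/{n}0.png",eyes.grab_frame(n)[:,:,::-1])
E
```

```text
pics
{'time_s': 0.0, 'joint_positions': array([-8.24474604e+01,  1.96359222e+01,  8.73775449e+01,  8.37737024e-04,
        7.30732035e+01, -8.36419111e+00]), 'qd': array([-0.09132572, -0.02115675, -0.09655229, -0.11724638,  0.0557045 ,
       -0.06876166]), 'tau': array([-4.76438618e-05, -4.33679581e+01, -2.46010923e+01, -1.79330955e-04,
        7.92419713e-03, -2.99139776e-05]), 'ee_pos': array([ 0.14396264, -0.5045045 ,  0.25562866]), 'tcp_rot': array([[-9.61662463e-01, -1.84953952e-04,  2.74235799e-01],
       [-2.74235762e-01,  1.50140258e-03, -9.61661319e-01],
       [-2.33875275e-04, -9.99998856e-01, -1.49456349e-03]]), 'ft_force': array([ 0.18050572,  0.20325009, -0.36137591]), 'moment': array([0.02238151, 0.01111024, 0.0079796 ]), 'grip_width': 1.0031727641684378}
scene {'fx': 444.1772, 'fy': 444.1772, 'cx': 319.1115, 'cy': 241.0092, 'T': [[0.8183, -0.4337, 0.3773, 0.9322], [0.5747, 0.604, -0.5522, -0.6571], [0.0116, 0.6687, 0.7435, 0.9674], [0.0, 0.0, 0.0, 1.0]]}
side {'fx': 445.5436, 'fy': 445.5436, 'cx': 332.5772, 'cy': 241.6282, 'T': [[-0.7179, 0.5425, -0.4362, -0.0759], [-0.6961, -0.5537, 0.457, 0.6444], [0.0064, 0.6318, 0.7751, 1.1981], [0.0, 0.0, 0.0, 1.0]]}
wrist {'fx': 371.6483, 'fy': 371.6483, 'cx': 321.1372, 'cy': 234.6963, 'mount': [[0.0002, -0.9529, -0.3034, -0.0773], [-0.0003, 0.3034, -0.9529, -0.1173], [1.0, 0.0003, -0.0002, 0.0003], [0.0, 0.0, 0.0, 1.0]]}
```

View pics/scene0.png

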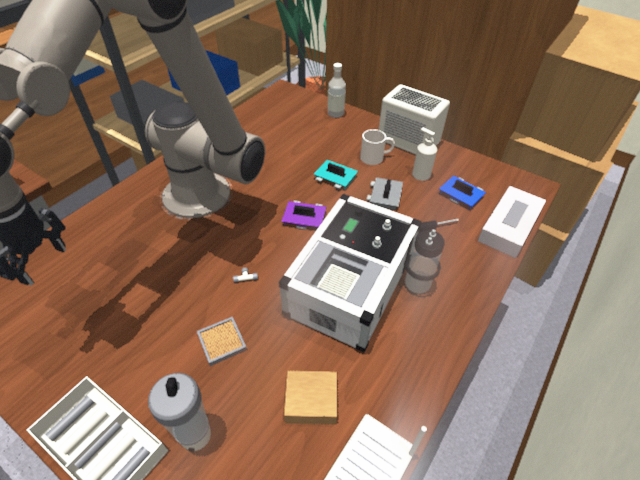

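View pics/side0.png

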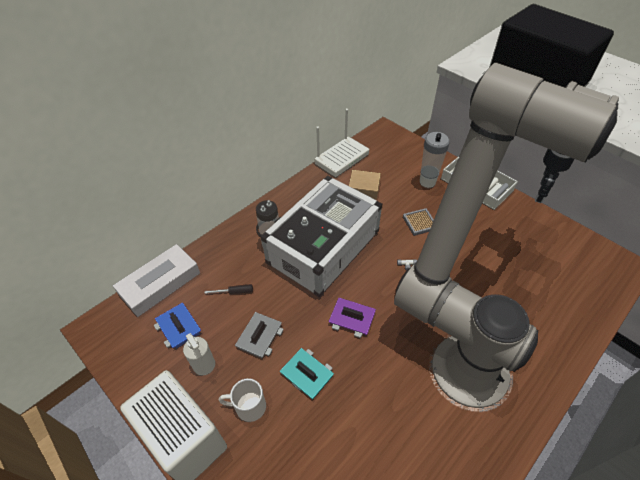

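```bash
python3 - <<'E'
import cv2,numpy as np
def crop(n,x,y,w,h,k): return cv2.resize(cv2.imread(f"pics/{n}0.png")[y:y+h,x:x+w],None,fx=k,fy=k,interpolation=cv2.INTER_CUBIC)
def comp(o,a,b):
    im=np.zeros((600,800,3),np.uint8); im[:a.shape[0],:a.shape[1]]=a; im[:b.shape[0],800-b.shape[1]:]=b; cv2.imwrite(o,im)
comp("pics/c1.png",crop("side",255,170,130,130,4),crop("side",230,305,56,60,5))
comp("pics/c2.png",crop("scene",280,190,140,155,3),crop("scene",362,170,50,45,7))
E
```

```text
(no output)
```

View pics/c1.png

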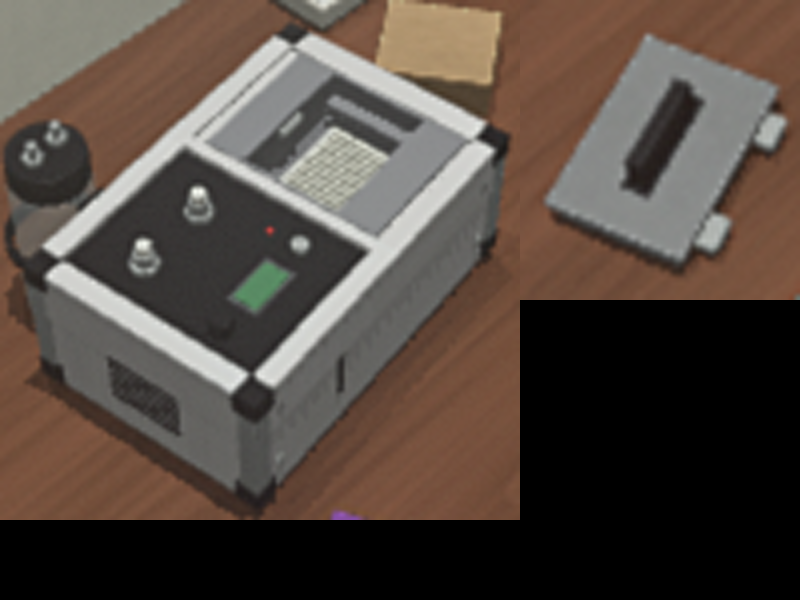

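View pics/c2.png

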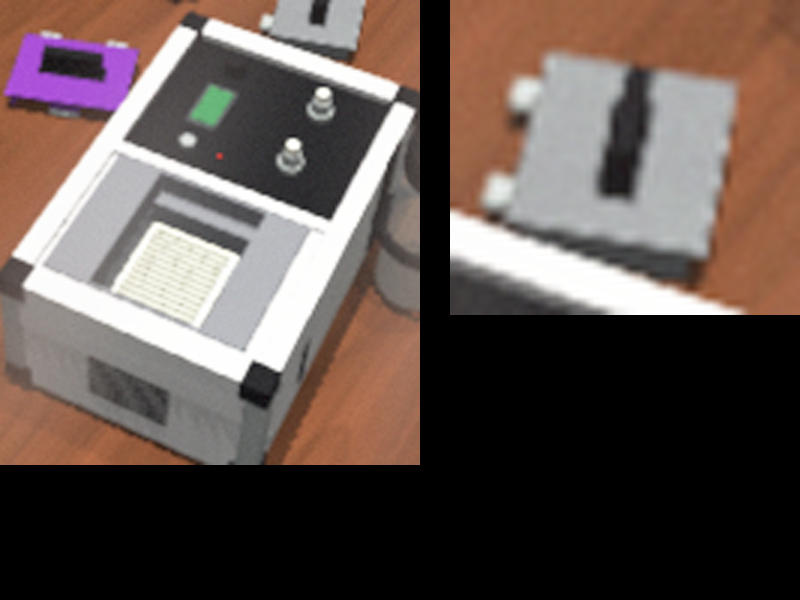

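```bash
cat > h.py <<'E'
import numpy as np
from bench import bot,eyes
P={n:eyes.camera_params(n) for n in("scene","side","wrist")}
def ray(n,u,v,st=None):
    p=P[n]
    if n=="wrist":
        x,y=(u-p["cx"])/p["fx"],(v-p["cy"])/p["fy"];r=np.hypot(x,y)+1e-12
        d=np.array([x/r*np.sin(r),-y/r*np.sin(r),-np.cos(r)])
        M=np.eye(4);M[:3,:3]=st["tcp_rot"];M[:3,3]=st["ee_pos"];T=M@p["mount"]
    else:
        d=np.array([(u-p["cx"])/p["fx"],-(v-p["cy"])/p["fy"],-1]);T=p["T"]
    return T[:3,3],T[:3,:3]@d
def atz(n,u,v,z,st=None):
    o,d=ray(n,u,v,st);return o+d*(z-o[2])/d[2]
def fit(model,pts):  # 2D rigid: model Nx2 (mm->m), pts Nx2 -> angle, trans, residuals
    m=np.array(model);q=np.array(pts);mc,qc=m.mean(0),q.mean(0)
    a,b=m-mc,q-qc;th=np.arctan2((a[:,0]*b[:,1]-a[:,1]*b[:,0]).sum(),(a*b).sum())
    R=np.array([[np.cos(th),-np.sin(th)],[np.sin(th),np.cos(th)]]);t=qc-R@mc
    return np.degrees(th),t,q-(m@R.T+t)
E
python3 - <<'E'
from h import *
np.set_printoptions(precision=4,suppress=True)
sc=lambda L,z:[atz("scene",280+u/3,190+v/3,z)[:2] for u,v in L]
si=lambda L,z:[atz("side",255+u/4,170+v/4,z)[:2] for u,v in L]
m=[(-.112,.17),(.112,.17),(.112,-.17),(-.112,-.17)]
a=sc([(190,15),(412,92),(262,375),(12,270)],.15); b=si([(252,388),(32,262),(288,27),(508,132)],.15)
for q in(a,b,):print(fit(m,q))
r=fit(m+m,a+b);print("both",r[:2])
c=[(-.045,.06),(.045,.06),(.045,-.06),(-.045,-.06)]
a2=[atz("scene",362+(u-450)/7,170+v/7,.022)[:2] for u,v in[(545,52),(738,82),(706,247),(508,217)]]
b2=[atz("side",230+(u-520)/5,305+v/5,.022)[:2] for u,v in[(682,262),(547,199),(648,35),(778,89)]]
for q in(a2,b2):print(fit(c,q))
print("both",fit(c+c,a2+b2)[:2])
th=np.radians(r[0]);R=np.array([[np.cos(th),-np.sin(th)],[np.sin(th),np.cos(th)]])
for L in (sc([(155,178),(95,280),(265,215),(200,325)],.15),si([(335,75),(240,160),(455,130),(345,210)],.15)):
  print("lip in machine",[(R.T@(p-r[1])) for p in L])
E
```

```text
(np.float64(7.974632507818752), array([ 0.6009, -0.0193]), array([[ 0.0076, -0.0067],
       [-0.0049, -0.0082],
       [-0.0103,  0.0071],
       [ 0.0075,  0.0078]]))
(np.float64(7.686555372183825), array([ 0.6004, -0.022 ]), array([[ 0.0114, -0.0073],
       [-0.0055, -0.0031],
       [-0.0058,  0.0085],
       [-0.0002,  0.0019]]))
both (np.float64(7.829493388812365), array([ 0.6006, -0.0206]))
(np.float64(21.89617362849034), array([0.5049, 0.3469]), array([[ 0.0008, -0.0019],
       [ 0.0013, -0.0013],
       [-0.0023,  0.0021],
       [ 0.0001,  0.0011]]))
(np.float64(20.50609696179142), array([0.4984, 0.3495]), array([[-0.0004, -0.    ],
       [ 0.    , -0.0026],
       [-0.0003,  0.0007],
       [ 0.0007,  0.0019]]))
both (np.float64(21.198735373015882), array([0.5016, 0.3482]))
lip in machine [array([-0.047 , -0.0278]), array([-0.0421, -0.1411]), array([ 0.0474, -0.0219]), array([ 0.0459, -0.1414])]
lip in machine [array([ 0.0396, -0.1387]), array([ 0.0438, -0.0137]), array([-0.0767, -0.1452]), array([-0.0554, -0.0204])]
```

```bash
python3 -m pendant '[{"ty":-1},{"ty":-1},{"tx":-0.92,"ry":-1},{"tx":-0.92,"ry":-1},{"tx":-0.92,"ry":-1},{"tx":-0.92,"ry":-1},{"tx":-0.92,"ry":-1},{"tx":-0.92,"ry":-1}]'; python3 - <<'E'
from h import *
print("pump",atz("side",203,368,.0),"mug",atz("side",249,412,.0),"shaker",atz("scene",192,440,0))
E
```

```text
pump [0.53951529 0.52223459 0.        ] mug [0.35188999 0.50940558 0.        ] shaker [ 5.46493641e-01 -5.48858683e-01 -1.11022302e-16]schema error: expected keys rx, ry, rz, tx, ty, tz, fingers
```

```bash
python3 -m pendant '[{"tx":-0.92,"ry":-1},{"tx":-0.92,"ry":-1},{"tx":-0.92,"ry":-1},{"tx":-0.92,"ry":-1},{"tx":-0.92,"ry":-1},{"tx":-0.92,"ry":-1},{"tx":-0.92,"ry":-1},{"tx":-0.92,"ry":-1}]'; python3 -m pendant '[{"tx":-0.92,"ry":-1},{"tx":-0.92,"ry":-1},{"tx":-0.92,"ry":-1},{"tx":-0.92,"ry":-1},{"tx":-0.92,"ry":-1}, {"tx":-0.98,"tz":0.45},{"tx":-0.98,"tz":0.45},{"tx":-0.98,"tz":0.45}]'
```

```text
schema error: expected keys rx, ry, rz, tx, ty, tz, fingers
schema error: expected keys rx, ry, rz, tx, ty, tz, fingers
```

```bash
python3 -m pendant '[{"rx":0,"ry":0,"rz":0,"tx":0,"ty":-1,"tz":0,"fingers":1},{"rx":0,"ry":0,"rz":0,"tx":0,"ty":-1,"tz":0,"fingers":1},{"rx":0,"ry":-1,"rz":0,"tx":-0.92,"ty":0,"tz":0,"fingers":1},{"rx":0,"ry":-1,"rz":0,"tx":-0.92,"ty":0,"tz":0,"fingers":1},{"rx":0,"ry":-1,"rz":0,"tx":-0.92,"ty":0,"tz":0,"fingers":1},{"rx":0,"ry":-1,"rz":0,"tx":-0.92,"ty":0,"tz":0,"fingers":1},{"rx":0,"ry":-1,"rz":0,"tx":-0.92,"ty":0,"tz":0,"fingers":1},{"rx":0,"ry":-1,"rz":0,"tx":-0.92,"ty":0,"tz":0,"fingers":1}]'
python3 -m pendant '[{"rx":0,"ry":-1,"rz":0,"tx":-0.92,"ty":0,"tz":0,"fingers":1},{"rx":0,"ry":-1,"rz":0,"tx":-0.92,"ty":0,"tz":0,"fingers":1},{"rx":0,"ry":-1,"rz":0,"tx":-0.92,"ty":0,"tz":0,"fingers":1},{"rx":0,"ry":-1,"rz":0,"tx":-0.92,"ty":0,"tz":0,"fingers":1},{"rx":0,"ry":-1,"rz":0,"tx":-0.92,"ty":0,"tz":0,"fingers":1},{"rx":0,"ry":-1,"rz":0,"tx":-0.92,"ty":0,"tz":0,"fingers":1},{"rx":0,"ry":-1,"rz":0,"tx":-0.92,"ty":0,"tz":0,"fingers":1}]'
```

```text
time_s: 1.15
ee_pos: [0.3852, -0.374, 0.3558]
tcp_rot: [[-0.694, -0.0, 0.72], [-0.72, 0.001, -0.694], [-0.0, -1.0, -0.001]]
ft_force: [0.3, 0.3, 0.5]
grip_width: 1.001
time_s: 2.02
ee_pos: [0.5385, -0.0964, 0.3558]
tcp_rot: [[-0.155, -0.001, 0.988], [-0.988, 0.0, -0.155], [-0.0, -1.0, -0.001]]
ft_force: [-0.0, 0.3, 0.1]
grip_width: 1.002
```

```bash
python3 - <<'E'
from h import *
import cv2,pickle
s=bot.get_state();pickle.dump(s,open("s1.pkl","wb"))
im=eyes.grab_frame("wrist")[:,:,::-1];cv2.imwrite("pics/w1.png",im)
E
python3 -m pendant '[{"rx":0,"ry":-1,"rz":0,"tx":-0.92,"ty":0,"tz":0,"fingers":1},{"rx":0,"ry":-1,"rz":0,"tx":-0.92,"ty":0,"tz":0,"fingers":1},{"rx":0,"ry":-1,"rz":0,"tx":-0.92,"ty":0,"tz":0,"fingers":1},{"rx":0,"ry":-1,"rz":0,"tx":-0.92,"ty":0,"tz":0,"fingers":1},{"rx":0,"ry":-1,"rz":0,"tx":-0.92,"ty":0,"tz":0,"fingers":1},{"rx":0,"ry":-1,"rz":0,"tx":-0.92,"ty":0,"tz":0,"fingers":1}]'
```

```text
time_s: 2.82
ee_pos: [0.5215, 0.1759, 0.3558]
tcp_rot: [[0.359, -0.001, 0.933], [-0.933, -0.0, 0.359], [-0.0, -1.0, -0.001]]
ft_force: [0.8, 0.1, 0.1]
grip_width: 0.998
```

View pics/w1.png

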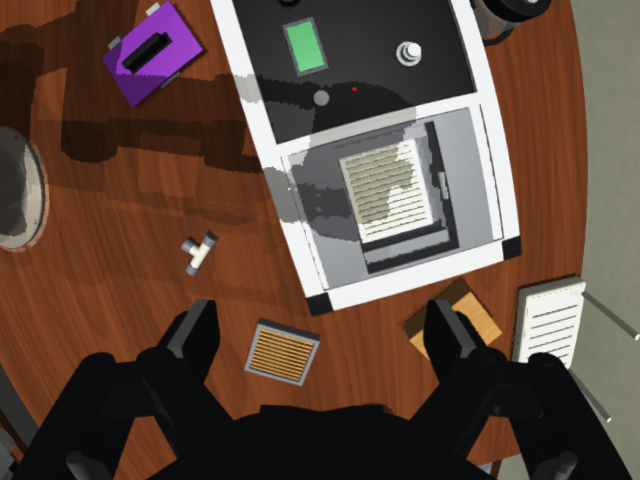

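```bash
python3 - <<'E'
import cv2
im=cv2.imread("pics/w1.png")[95:325,260:530]
cv2.imwrite("pics/w1c.png",cv2.resize(im,None,fx=2.6,fy=2.6,interpolation=cv2.INTER_CUBIC))
E
```

```text
(no output)
```

View pics/w1c.png

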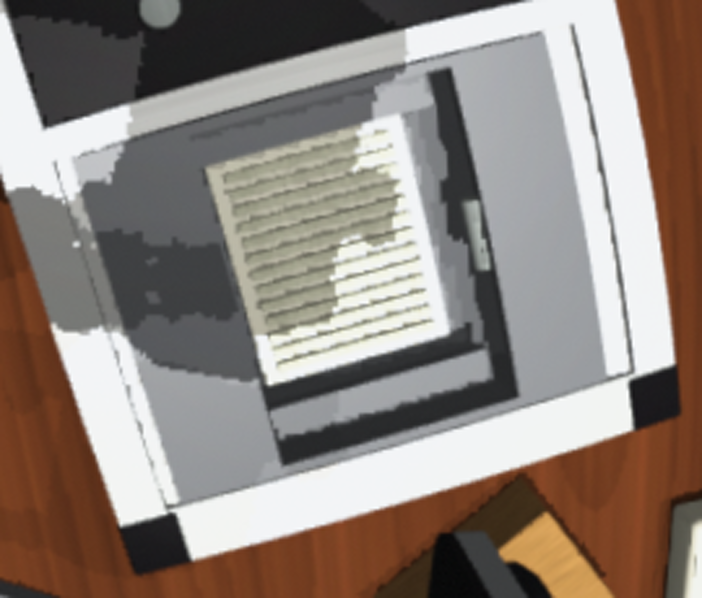

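```bash
python3 -m pendant '[{"rx":0,"ry":0,"rz":0,"tx":-1,"ty":0.9,"tz":0.3,"fingers":1},{"rx":0,"ry":0,"rz":0,"tx":-1,"ty":0.9,"tz":0.3,"fingers":1},{"rx":0,"ry":0,"rz":0,"tx":-1,"ty":0.9,"tz":0.3,"fingers":1},{"rx":0,"ry":0,"rz":0,"tx":-0.3,"ty":0,"tz":0,"fingers":1}]'; python3 - <<'E'
from h import *
import cv2,pickle
s=bot.get_state();pickle.dump(s,open("s2.pkl","wb"))
im=eyes.grab_frame("wrist")[:,:,::-1];cv2.imwrite("pics/w2.png",im)
E
```

```text
time_s: 3.32
ee_pos: [0.5039, 0.3316, 0.2297]
tcp_rot: [[0.359, -0.007, 0.933], [-0.933, -0.003, 0.359], [0.001, -1.0, -0.008]]
ft_force: [-0.4, -0.2, 0.5]
grip_width: 1.003
```

View pics/w2.png

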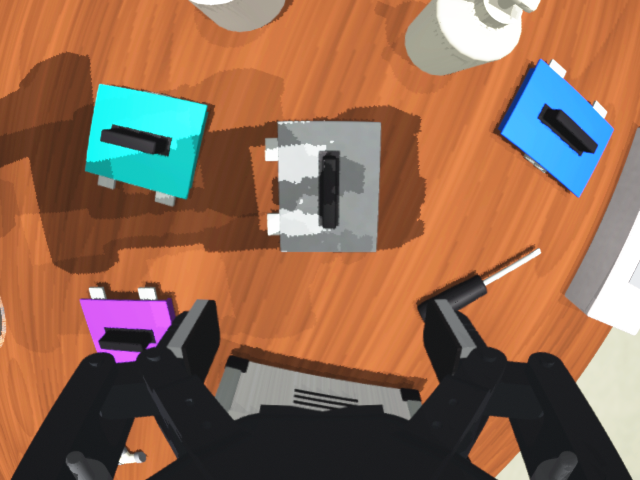

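```bash
python3 - <<'E'
from h import *
import pickle
np.set_printoptions(precision=4,suppress=True)
s1,s2=[pickle.load(open(f,"rb")) for f in("s1.pkl","s2.pkl")]
c=[(-.045,.06),(.045,.06),(.045,-.06),(-.045,-.06)]
q=[atz("wrist",u,v,.022,s2)[:2] for u,v in[(277,122),(380,122),(379,251),(280,251)]]
r=fit(c,q);print("cover",r); print("fin",atz("wrist",330,190,.048,s2))
S=s2["tcp_rot"]; print("tool yaw",np.degrees(np.arctan2(S[1,2],S[0,2])),s2["ee_pos"])
w=lambda u,v:atz("wrist",260+u/2.6,95+v/2.6,.15,s1)[:2]
g=lambda L:print(L,[w(*p) for p in L])
o=[w(283,465),w(517,398),w(450,68),w(200,140)]
r=fit([(0,-.062),(.093,-.062),(.093,.062),(0,.062)],o);print("opening lip mid",r)
k=[w(140,573),w(680,413)];d=k[1]-k[0];print("case -y edge",k,np.linalg.norm(d),np.degrees(np.arctan2(d[1],d[0])))
a=w(20,235);print("-x edge",a,np.degrees(np.arctan2(*(k[0]-a)[::-1]))+90)
E
```

```text
cover (np.float64(21.557990237446315), array([0.5026, 0.3492]), array([[ 0.0004, -0.0004],
       [-0.0002, -0.0011],
       [ 0.0013,  0.001 ],
       [-0.0015,  0.0006]]))
fin [0.5017 0.3525 0.048 ]
tool yaw 21.05036023657096 [0.5039 0.3316 0.2297]
opening lip mid (np.float64(7.251718768732335), array([ 0.5648, -0.1065]), array([[ 0.0002,  0.0008],
       [-0.0013,  0.0007],
       [-0.0015,  0.0002],
       [ 0.0026, -0.0017]]))
case -y edge [array([ 0.5137, -0.2038]), array([ 0.7349, -0.174 ])] 0.223216801578648 7.6733095361924555
-x edge [ 0.4943 -0.0689] 8.181988230860597
```

```bash
python3 -m pendant '[{"rx":0,"ry":-0.08,"rz":0,"tx":-0.07,"ty":0.8,"tz":0,"fingers":1},{"rx":0,"ry":0,"rz":0,"tx":0,"ty":0.8,"tz":0,"fingers":1},{"rx":0,"ry":0,"rz":0,"tx":0,"ty":0.6,"tz":0,"fingers":1},{"rx":0,"ry":0,"rz":0,"tx":0,"ty":0,"tz":0,"fingers":1},{"rx":0,"ry":0,"rz":0,"tx":0,"ty":0,"tz":0,"fingers":1}]'
```

```text
time_s: 4.0
ee_pos: [0.5064, 0.3333, 0.1263]
tcp_rot: [[0.363, 0.003, 0.932], [-0.932, 0.001, 0.363], [-0.0, -1.0, 0.004]]
ft_force: [0.1, -0.3, 0.5]
grip_width: 0.999
```

```bash
python3 -m pendant '[{"rx":0,"ry":0,"rz":0,"tx":-0.32,"ty":0.3,"tz":0.04,"fingers":1},{"rx":0,"ry":0,"rz":0,"tx":0,"ty":0.5,"tz":0,"fingers":1},{"rx":0,"ry":0,"rz":0,"tx":0,"ty":0.4,"tz":0,"fingers":1},{"rx":0,"ry":0,"rz":0,"tx":0,"ty":0.3,"tz":0,"fingers":1},{"rx":0,"ry":0,"rz":0,"tx":0,"ty":0,"tz":0,"fingers":1}]'
```

```text
time_s: 4.62
ee_pos: [0.5003, 0.3493, 0.0478]
tcp_rot: [[0.364, -0.002, 0.931], [-0.931, -0.001, 0.364], [0.0, -1.0, -0.002]]
ft_force: [0.3, 0.2, -0.1]
grip_width: 0.996
```

```bash
python3 -m pendant '[{"rx":0,"ry":0,"rz":0,"tx":0,"ty":-0.05,"tz":0.04,"fingers":1},{"rx":0,"ry":0,"rz":0,"tx":0,"ty":0,"tz":0,"fingers":0},{"rx":0,"ry":0,"rz":0,"tx":0,"ty":0,"tz":0,"fingers":0},{"rx":0,"ry":0,"rz":0,"tx":0,"ty":0,"tz":0,"fingers":0},{"rx":0,"ry":0,"rz":0,"tx":0,"ty":0,"tz":0,"fingers":0},{"rx":0,"ry":0,"rz":0,"tx":0,"ty":0,"tz":0,"fingers":0}]' 80
```

```text
time_s: 5.38
ee_pos: [0.5029, 0.3499, 0.0516]
tcp_rot: [[0.364, 0.0, 0.932], [-0.932, 0.0, 0.364], [0.0, -1.0, 0.0]]
ft_force: [0.2, -0.3, 2.1]
grip_width: 0.118
```

```bash
python3 -m pendant '[{"rx":0,"ry":0,"rz":0,"tx":0,"ty":-0.4,"tz":0,"fingers":0},{"rx":0,"ry":0,"rz":0,"tx":0,"ty":-0.8,"tz":0,"fingers":0},{"rx":0,"ry":0,"rz":0,"tx":0,"ty":-0.8,"tz":0,"fingers":0},{"rx":0,"ry":0,"rz":0,"tx":0,"ty":-0.8,"tz":0,"fingers":0},{"rx":0,"ry":0,"rz":0,"tx":0,"ty":-0.8,"tz":0,"fingers":0},{"rx":0,"ry":0,"rz":0,"tx":0,"ty":-0.8,"tz":0,"fingers":0},{"rx":0,"ry":0,"rz":0,"tx":0.4,"ty":-0.3,"tz":-0.06,"fingers":0},{"rx":0,"ry":0,"rz":0,"tx":0.8,"ty":0,"tz":-0.12,"fingers":0}]'
python3 -m pendant '[{"rx":0,"ry":0.35,"rz":0,"tx":0.9,"ty":0,"tz":-0.12,"fingers":0},{"rx":0,"ry":0.35,"rz":0,"tx":0.9,"ty":0,"tz":-0.06,"fingers":0},{"rx":0,"ry":0.35,"rz":0,"tx":0.9,"ty":0,"tz":-0.03,"fingers":0},{"rx":0,"ry":0.35,"rz":0,"tx":0.9,"ty":0,"tz":0,"fingers":0},{"rx":0,"ry":0.35,"rz":0,"tx":0.9,"ty":0,"tz":0,"fingers":0},{"rx":0,"ry":0.35,"rz":0,"tx":0.9,"ty":0,"tz":0,"fingers":0},{"rx":0,"ry":0.35,"rz":0,"tx":0.9,"ty":0,"tz":0,"fingers":0},{"rx":0,"ry":0.31,"rz":0,"tx":0,"ty":0,"tz":0,"fingers":0}]'
```

```text
time_s: 6.38
ee_pos: [0.5163, 0.2901, 0.2864]
tcp_rot: [[0.366, 0.001, 0.931], [-0.931, 0.0, 0.366], [0.0, -1.0, 0.001]]
ft_force: [0.6, -0.5, -2.1]
grip_width: 0.122
time_s: 7.38
ee_pos: [0.5928, -0.0194, 0.2843]
tcp_rot: [[0.125, -0.003, 0.992], [-0.992, -0.001, 0.125], [0.0, -1.0, -0.003]]
ft_force: [-0.2, 0.7, -2.4]
grip_width: 0.119
```

```bash
python3 -m pendant '[{"rx":0,"ry":-0.08,"rz":0,"tx":0.8,"ty":0,"tz":0.05,"fingers":0},{"rx":0.5,"ry":0,"rz":0,"tx":0.8,"ty":0,"tz":0,"fingers":0},{"rx":1,"ry":0,"rz":0,"tx":0,"ty":0,"tz":0,"fingers":0},{"rx":1,"ry":0,"rz":0,"tx":0,"ty":0,"tz":0,"fingers":0},{"rx":1,"ry":0,"rz":0,"tx":0,"ty":0,"tz":0,"fingers":0},{"rx":1,"ry":0,"rz":0,"tx":0,"ty":0,"tz":0,"fingers":0},{"rx":0.5,"ry":0,"rz":0,"tx":0,"ty":0.3,"tz":0,"fingers":0},{"rx":0,"ry":0,"rz":0,"tx":0,"ty":0.3,"tz":0,"fingers":0}]'
python3 - <<'E'
from h import *
import cv2,pickle
s=bot.get_state();pickle.dump(s,open("s3.pkl","wb"));print(s["ee_pos"],s["tcp_rot"],s["ft_force"])
im=eyes.grab_frame("wrist")[:,:,::-1];cv2.imwrite("pics/w3.png",im)
im=eyes.grab_frame("scene")[:,:,::-1];cv2.imwrite("pics/sc3.png",im)
E
```

```text
time_s: 8.38
ee_pos: [0.6172, -0.0921, 0.2573]
tcp_rot: [[0.137, 0.416, 0.899], [-0.991, 0.059, 0.124], [-0.001, -0.907, 0.42]]
ft_force: [-0.9, -0.9, -2.6]
grip_width: 0.121
[ 0.61724489 -0.09206705  0.25727946] [[ 0.13724471  0.41604562  0.8989271 ]
 [-0.99053655  0.05866203  0.12408106]
 [-0.00110951 -0.90744962  0.42015945]] [-0.87195104 -0.90847433 -2.61747235]
```

View pics/w3.png

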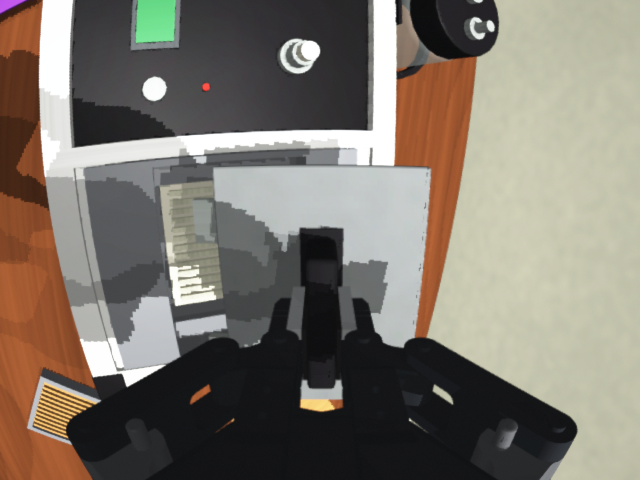

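```bash
python3 - <<'E'
import cv2
im=cv2.imread("pics/w3.png")[135:195,130:450]
a=cv2.resize(im,None,fx=2.5,fy=2.5,interpolation=cv2.INTER_CUBIC)
b=cv2.resize(cv2.imread("pics/w3.png")[135:375,130:290],None,fx=1.85,fy=1.85,interpolation=cv2.INTER_CUBIC)
import numpy as np
o=np.zeros((600,800,3),np.uint8);o[:150,:800]=a;o[155:155+b.shape[0],:b.shape[1]]=b
cv2.imwrite("pics/w3c.png",o);print(b.shape)
E
```

```text
(444, 296, 3)
```

View pics/w3c.png

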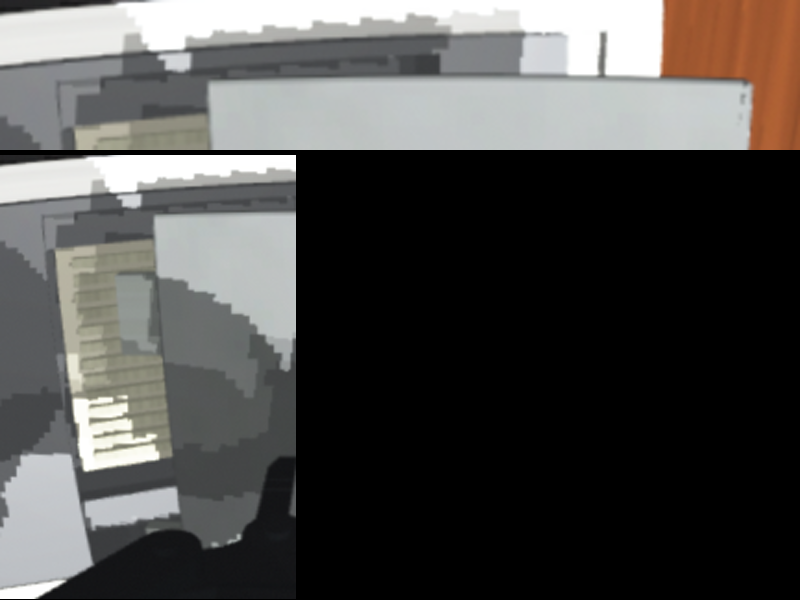

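```bash
python3 - <<'E'
from h import *
import pickle
np.set_printoptions(precision=4,suppress=True)
s=pickle.load(open("s3.pkl","rb"));R=s["tcp_rot"];t=s["ee_pos"]
def tool(u,v,yt):
    o,d=ray("wrist",u,v,s);o=R.T@(o-t);d=R.T@d;return o+d*(yt-o[1])/d[1]
for p in((213.2,167.8),(430,167)):
    q=tool(*p,.0296);print("plate corner cover-frame x,y rel TCP",q[2],-q[0])
A=[atz("wrist",*p,.15,s)[:2] for p in((153.5,168.3),(306,155.8),(179.7,356.6))]
print(A)
d=A[0]-A[2];print("lip yaw",np.degrees(np.arctan2(-d[0],d[1])),"len",np.linalg.norm(d))
d=A[1]-A[0];print("+y edge yaw",np.degrees(np.arctan2(d[1],d[0])),np.linalg.norm(d))
ty=np.degrees(np.arctan2(-R[0,0],R[1,0]*-1)*-1);print("tool: -x axis",-R[:,0])
ex=np.array([.9912,.1323]);ey=np.array([-.1323,.9912])
for L in (np.array([.5648,-.1065]),A[0]-.062*ey): print("TCP in lip frame",ex@(t[:2]-L),ey@(t[:2]-L),L)
E
```

```text
plate corner cover-frame x,y rel TCP -0.04426928003060785 0.05897322695396326
plate corner cover-frame x,y rel TCP 0.04410171389604614 0.05932615697865243
[array([ 0.5569, -0.0451]), array([ 0.6483, -0.0322]), array([ 0.5724, -0.1681])]
lip yaw 7.209891072325564 len 0.12397268666945478
+y edge yaw 8.083135028337567 0.09233721614449962
tool: -x axis [-0.1372  0.9905  0.0011]
TCP in lip frame 0.05389285040478413 0.007367481438888322 [ 0.5648 -0.1065]
TCP in lip frame 0.053628948793392674 0.00749496094125815 [ 0.5651 -0.1066]
```

```bash
python3 -m pendant '[{"rx":0,"ry":0.04,"rz":0,"tx":0.15,"ty":0.23,"tz":-0.215,"fingers":0},{"rx":0,"ry":0,"rz":0,"tx":0,"ty":0.23,"tz":-0.215,"fingers":0},{"rx":0,"ry":0,"rz":0,"tx":0,"ty":0,"tz":0,"fingers":0}]'
```

```text
time_s: 8.85
ee_pos: [0.6089, -0.1013, 0.2271]
tcp_rot: [[0.134, 0.415, 0.9], [-0.991, 0.059, 0.121], [-0.003, -0.908, 0.42]]
ft_force: [0.9, -0.2, -2.1]
grip_width: 0.125
```

```bash
python3 -m pendant '[{"rx":0,"ry":0,"rz":0,"tx":-0.014,"ty":0.18,"tz":-0.083,"fingers":0},{"rx":0,"ry":0,"rz":0,"tx":0,"ty":0.18,"tz":-0.083,"fingers":0},{"rx":0,"ry":0,"rz":0,"tx":0,"ty":0.1,"tz":-0.046,"fingers":0},{"rx":0,"ry":0,"rz":0,"tx":0,"ty":0.09,"tz":-0.042,"fingers":0},{"rx":0,"ry":0,"rz":0,"tx":0,"ty":0,"tz":0,"fingers":0}]'
```

```text
time_s: 9.48
ee_pos: [0.6098, -0.1003, 0.1983]
tcp_rot: [[0.135, 0.418, 0.898], [-0.991, 0.058, 0.121], [-0.002, -0.907, 0.422]]
ft_force: [0.2, 0.2, -1.7]
grip_width: 0.118
```

```bash
python3 -m pendant '[{"rx":0,"ry":0,"rz":0,"tx":0,"ty":-0.03,"tz":-0.10,"fingers":0},{"rx":0,"ry":0,"rz":0,"tx":0,"ty":-0.04,"tz":-0.09,"fingers":0},{"rx":0,"ry":0,"rz":0,"tx":0,"ty":0,"tz":0,"fingers":0}]'
python3 -m pendant '[{"rx":0,"ry":0,"rz":0,"tx":0,"ty":-0.017,"tz":-0.036,"fingers":0},{"rx":0,"ry":0,"rz":0,"tx":0,"ty":0,"tz":0,"fingers":0}]'
```

```text
time_s: 9.85
ee_pos: [0.5996, -0.1018, 0.1981]
tcp_rot: [[0.134, 0.419, 0.898], [-0.991, 0.058, 0.121], [-0.001, -0.906, 0.423]]
ft_force: [-0.5, -0.2, -2.8]
grip_width: 0.12
time_s: 10.1
ee_pos: [0.5979, -0.102, 0.198]
tcp_rot: [[0.135, 0.419, 0.898], [-0.991, 0.058, 0.121], [-0.001, -0.906, 0.423]]
ft_force: [0.1, 0.1, -2.2]
grip_width: 0.119
```

```bash
python3 -m pendant '[{"rx":0,"ry":0,"rz":0,"tx":0,"ty":0.027,"tz":-0.013,"fingers":0},{"rx":0,"ry":0,"rz":0,"tx":0,"ty":-0.017,"tz":-0.036,"fingers":0},{"rx":0,"ry":0,"rz":0,"tx":0,"ty":0,"tz":0,"fingers":0}]'
python3 -m pendant '[{"rx":0,"ry":0,"rz":0,"tx":0,"ty":-0.017,"tz":-0.036,"fingers":0},{"rx":0,"ry":0,"rz":0,"tx":0,"ty":0,"tz":0,"fingers":0}]'
```

```text
time_s: 10.48
ee_pos: [0.5959, -0.1022, 0.1963]
tcp_rot: [[0.135, 0.418, 0.898], [-0.991, 0.058, 0.121], [-0.001, -0.906, 0.422]]
ft_force: [0.0, 0.9, -3.0]
grip_width: 0.122
time_s: 10.72
ee_pos: [0.5939, -0.1025, 0.1964]
tcp_rot: [[0.135, 0.419, 0.898], [-0.991, 0.058, 0.121], [-0.001, -0.906, 0.423]]
ft_force: [0.2, 0.2, -1.7]
grip_width: 0.123
```

```bash
python3 -m pendant '[{"rx":0,"ry":0,"rz":0,"tx":0,"ty":-0.015,"tz":-0.036,"fingers":0},{"rx":0,"ry":0,"rz":0,"tx":0,"ty":0,"tz":0,"fingers":0}]'
python3 -m pendant '[{"rx":0,"ry":0,"rz":0,"tx":0,"ty":-0.012,"tz":-0.027,"fingers":0},{"rx":0,"ry":0,"rz":0,"tx":0,"ty":0,"tz":0,"fingers":0}]'
```

```text
time_s: 10.98
ee_pos: [0.5922, -0.1028, 0.1964]
tcp_rot: [[0.134, 0.419, 0.898], [-0.991, 0.058, 0.121], [-0.001, -0.906, 0.423]]
ft_force: [0.2, 0.6, -2.4]
grip_width: 0.123
time_s: 11.22
ee_pos: [0.5917, -0.103, 0.1971]
tcp_rot: [[0.134, 0.421, 0.897], [-0.991, 0.058, 0.121], [-0.001, -0.905, 0.425]]
ft_force: [5.9, 1.5, -2.6]
grip_width: 0.117
```

```bash
python3 -m pendant '[{"rx":-0.4,"ry":0,"rz":0,"tx":0,"ty":0.034,"tz":0.021,"fingers":0},{"rx":-0.4,"ry":0,"rz":0,"tx":0,"ty":0.035,"tz":0.022,"fingers":0},{"rx":-0.4,"ry":0,"rz":0,"tx":0,"ty":0.035,"tz":0.026,"fingers":0},{"rx":-0.4,"ry":0,"rz":0,"tx":0,"ty":0.036,"tz":0.026,"fingers":0},{"rx":0,"ry":0,"rz":0,"tx":0,"ty":0,"tz":0,"fingers":0}]'
```

```text
time_s: 11.85
ee_pos: [0.5983, -0.1021, 0.1919]
tcp_rot: [[0.135, 0.291, 0.947], [-0.991, 0.04, 0.129], [-0.001, -0.956, 0.294]]
ft_force: [1.6, -0.3, -0.6]
grip_width: 0.118
```

```bash
python3 -m pendant '[{"rx":-0.355,"ry":0,"rz":0,"tx":0,"ty":0.028,"tz":0.022,"fingers":0},{"rx":-0.355,"ry":0,"rz":0,"tx":0,"ty":0.028,"tz":0.022,"fingers":0},{"rx":-0.355,"ry":0,"rz":0,"tx":0,"ty":0.027,"tz":0.023,"fingers":0},{"rx":-0.355,"ry":0,"rz":0,"tx":0,"ty":0.027,"tz":0.024,"fingers":0},{"rx":0,"ry":0,"rz":0,"tx":0,"ty":0,"tz":0,"fingers":0}]'
```

```text
time_s: 12.48
ee_pos: [0.6033, -0.1012, 0.187]
tcp_rot: [[0.135, 0.171, 0.976], [-0.991, 0.025, 0.133], [-0.002, -0.985, 0.172]]
ft_force: [0.5, -0.3, -1.0]
grip_width: 0.117
```

```bash
python3 -m pendant '[{"rx":0,"ry":0,"rz":0,"tx":0,"ty":0,"tz":0,"fingers":0.4},{"rx":0,"ry":0,"rz":0,"tx":0,"ty":0,"tz":0,"fingers":0.4},{"rx":0,"ry":0,"rz":0,"tx":0,"ty":0,"tz":0,"fingers":0.4},{"rx":0,"ry":0,"rz":0,"tx":0,"ty":0,"tz":0,"fingers":0.4}]'
python3 -m pendant '[{"rx":0,"ry":0,"rz":0,"tx":0,"ty":-0.4,"tz":0,"fingers":0.4},{"rx":0,"ry":0,"rz":0,"tx":0,"ty":-0.7,"tz":0,"fingers":0.4},{"rx":0,"ry":0,"rz":0,"tx":0,"ty":0,"tz":0,"fingers":0}]'
python3 - <<'E'
from h import *
import cv2,pickle
s=bot.get_state();pickle.dump(s,open("s4.pkl","wb"));print(s["ee_pos"])
im=eyes.grab_frame("wrist")[:,:,::-1]
cv2.imwrite("pics/w4.png",im)
E
```

```text
time_s: 12.98
ee_pos: [0.6033, -0.1013, 0.1875]
tcp_rot: [[0.135, 0.171, 0.976], [-0.991, 0.024, 0.132], [-0.001, -0.985, 0.172]]
ft_force: [-0.2, 0.0, 0.4]
grip_width: 0.4
time_s: 13.35
ee_pos: [0.595, -0.103, 0.2446]
tcp_rot: [[0.135, 0.176, 0.975], [-0.991, 0.023, 0.133], [0.001, -0.984, 0.177]]
ft_force: [-0.5, 0.2, -0.2]
grip_width: 0.198
[ 0.59499109 -0.10301539  0.24462152]
```

View pics/w4.png

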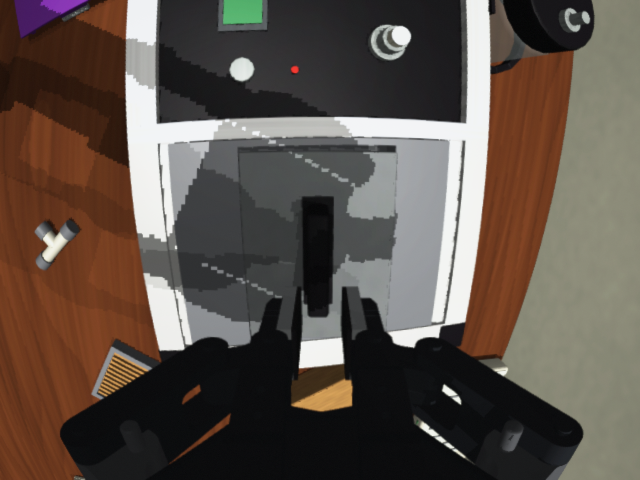

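```bash
python3 -m pendant '[{"rx":-1,"ry":0,"rz":0,"tx":0,"ty":0,"tz":0,"fingers":0},{"rx":-1,"ry":0,"rz":0,"tx":0,"ty":0,"tz":0,"fingers":0},{"rx":0,"ry":0,"rz":0,"tx":0,"ty":0,"tz":0.45,"fingers":0},{"rx":0,"ry":0,"rz":0,"tx":0,"ty":0,"tz":0.46,"fingers":0},{"rx":0,"ry":0,"rz":0,"tx":0,"ty":0,"tz":0,"fingers":0},{"rx":0,"ry":0,"rz":0,"tx":0,"ty":0,"tz":0,"fingers":0}]'
```

```text
time_s: 14.15
ee_pos: [0.6382, -0.0964, 0.2404]
tcp_rot: [[0.135, -0.004, 0.991], [-0.991, 0.002, 0.135], [-0.002, -1.0, -0.004]]
ft_force: [-1.4, 0.2, -0.3]
grip_width: -0.003
```

```bash
python3 -m pendant '[{"rx":0,"ry":0,"rz":0,"tx":0,"ty":0.4,"tz":0.04,"fingers":0},{"rx":0,"ry":0,"rz":0,"tx":0,"ty":0.4,"tz":0,"fingers":0},{"rx":0,"ry":0,"rz":0,"tx":0,"ty":0.15,"tz":0,"fingers":0},{"rx":0,"ry":0,"rz":0,"tx":0,"ty":0,"tz":0,"fingers":0}]'
python3 -m pendant '[{"rx":0,"ry":0,"rz":0,"tx":0,"ty":0.06,"tz":0,"fingers":0},{"rx":0,"ry":0,"rz":0,"tx":0,"ty":0.04,"tz":0,"fingers":0},{"rx":0,"ry":0,"rz":0,"tx":0,"ty":0,"tz":0,"fingers":0}]'
```

```text
time_s: 14.65
ee_pos: [0.6404, -0.0962, 0.1939]
tcp_rot: [[0.134, -0.003, 0.991], [-0.991, 0.001, 0.134], [-0.002, -1.0, -0.002]]
ft_force: [-0.3, 0.1, 0.2]
grip_width: 0.001
time_s: 15.02
ee_pos: [0.6409, -0.0961, 0.1891]
tcp_rot: [[0.135, -0.002, 0.991], [-0.991, 0.001, 0.135], [-0.001, -1.0, -0.002]]
ft_force: [-0.2, 0.3, -0.0]
grip_width: -0.0
```

```bash
for i in 1 2 3; do python3 -m pendant '[{"rx":0,"ry":0,"rz":0,"tx":0,"ty":0.05,"tz":0,"fingers":0},{"rx":0,"ry":0,"rz":0,"tx":0,"ty":0,"tz":0,"fingers":0}]' | grep -E "ee_pos|force"; done
```

```text
ee_pos: [0.6411, -0.0962, 0.1871]
ft_force: [-1.2, -0.9, 4.3]
ee_pos: [0.6414, -0.0962, 0.1848]
ft_force: [0.5, 0.1, 4.6]
ee_pos: [0.6407, -0.0961, 0.181]
ft_force: [0.4, -0.1, -0.4]
```

```bash
for i in 1 2; do python3 -m pendant '[{"rx":0,"ry":0,"rz":0,"tx":0,"ty":0.05,"tz":0,"fingers":0},{"rx":0,"ry":0,"rz":0,"tx":0,"ty":0,"tz":0,"fingers":0}]' | grep -E "ee_pos|force"; done
```

```text
ee_pos: [0.6405, -0.0961, 0.1781]
ft_force: [-0.8, -0.2, -0.5]
ee_pos: [0.6407, -0.0961, 0.1761]
ft_force: [-0.4, -0.8, -0.6]
```

```bash
for i in 1 2; do python3 -m pendant '[{"rx":0,"ry":0,"rz":0,"tx":0,"ty":0.03,"tz":0,"fingers":0},{"rx":0,"ry":0,"rz":0,"tx":0,"ty":0,"tz":0,"fingers":0}]' | grep -E "ee_pos|force"; done
```

```text
ee_pos: [0.641, -0.0961, 0.1751]
ft_force: [0.3, -0.6, 1.4]
ee_pos: [0.641, -0.0961, 0.175]
ft_force: [-2.9, 0.4, 7.0]
```

```bash
python3 -m pendant '[{"rx":0,"ry":0,"rz":0,"tx":0,"ty":0.05,"tz":0,"fingers":0},{"rx":0,"ry":0,"rz":0,"tx":0,"ty":0,"tz":0,"fingers":0}]'
python3 -m pendant '[{"rx":0,"ry":0,"rz":0,"tx":0,"ty":-0.4,"tz":0,"fingers":0},{"rx":0,"ry":0,"rz":0,"tx":0,"ty":-0.8,"tz":-0.3,"fingers":0},{"rx":0,"ry":0,"rz":0,"tx":0,"ty":-0.8,"tz":-0.5,"fingers":0},{"rx":0,"ry":0,"rz":0,"tx":0,"ty":-0.6,"tz":-0.5,"fingers":0},{"rx":0,"ry":0,"rz":0,"tx":0,"ty":0,"tz":0,"fingers":0}]'
python3 - <<'E'
from h import *
import cv2,pickle
s=bot.get_state();pickle.dump(s,open("s5.pkl","wb"))
w=eyes.grab_frame("wrist")[:,:,::-1]; a=eyes.grab_frame("side")[:,:,::-1]
o=np.zeros((600,800,3),np.uint8)
b=cv2.resize(w[60:330,180:540],None,fx=1.3,fy=1.3,interpolation=cv2.INTER_CUBIC);c=cv2.resize(a[170:300,255:385],None,fx=2.5,fy=2.5,interpolation=cv2.INTER_CUBIC)
d=cv2.resize(a,(300,225));e=cv2.resize(w,(310,232))
o[:b.shape[0],:b.shape[1]]=b;o[:325,475:800]=c;o[360:585,:300]=d;o[360:592,400:710]=e
cv2.imwrite("pics/w5.png",o)
E
```

```text
time_s: 17.02
ee_pos: [0.6413, -0.0961, 0.1748]
tcp_rot: [[0.135, 0.002, 0.991], [-0.991, 0.0, 0.135], [0.0, -1.0, 0.002]]
ft_force: [-5.7, 3.2, 20.1]
grip_width: 0.001
time_s: 17.65
ee_pos: [0.5766, -0.1054, 0.3042]
tcp_rot: [[0.134, 0.003, 0.991], [-0.991, -0.001, 0.134], [0.001, -1.0, 0.003]]
ft_force: [-0.2, 0.8, -1.4]
grip_width: -0.0
```

View pics/w5.png

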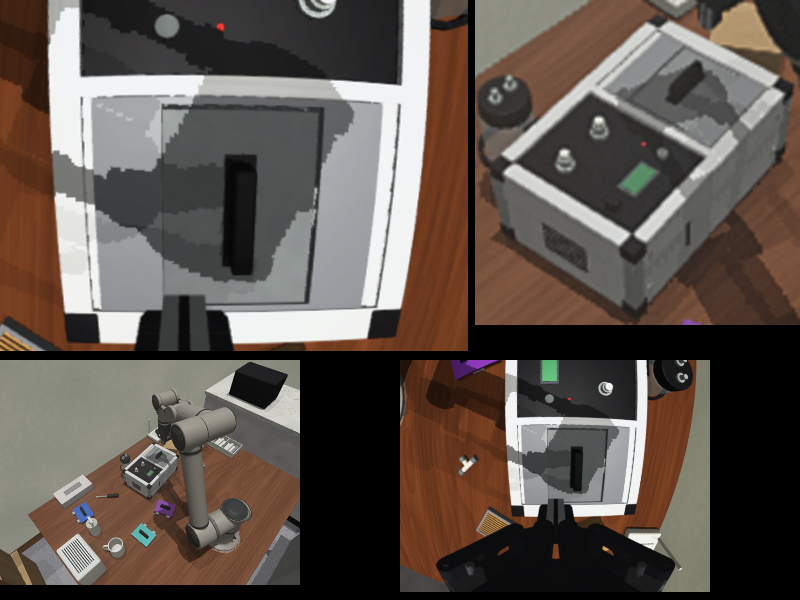

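```bash
python3 - <<'E'
from h import *
s=bot.get_state();print(s["time_s"],s["ft_force"]);bot.finish_job()
E
```

```text
17.75 [-0.07745725 -0.31865388  0.37774647]
the job is handed in; nothing more can be done
```

The grey cover is on the filter tub, hooked under the near lip and pressed home. I handed the job in at 17.75 s, with the gripper about 13 cm clear of it.

- **Hooking:** I carried the cover over, tilted it about 25° and lowered it with no contact. I then felt for the lip and met it at about 6 N, within 1 mm of where the pictures put it. That puts the tub about 2–3 mm nearer the robot than usual. I swung the cover down to about 10° with almost no force and let go.
- **Pressing home:** With closed fingertips near the far edge, the readings rose to about 4.6 N. The cover then dropped away, and I met it again at the flush height (plate top about 150 mm). It held there under a 20 N push without moving.
- **Last checks:** The final wrist and side pictures show the cover level in the opening. The bystanders visible in them look unmoved, though I didn't measure their positions.
- **Not confirmed:** I never saw the catch itself, so the click is inferred from that drop and the hold at 20 N. The readings before the drop stayed below the expected 10 N. They came only at the end of each step, so they could have missed the peak.

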